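# Seat an inspection roller in its two-slot holder

## Task

Lift the steel roller out of the wooden rest and lower its two axle ends into the open slots of the grey roller holder, then press it gently down until the bearing blocks in both slots are fully home, so that it lies level for the microscope. Press slowly and never hard (stay below about 25 N), do not drop it in, let go of it at the end, and leave the other things on the counter where they are.

Things in the scene. Friction and masses are not known exactly. Their poses are not given: they have to be found in the camera images.
- roller_mid (a point): Centre of the loose roller: plain bright steel cylinder, 36 mm diameter, 92 mm long, with an axle stub 12 mm in diameter and 30 mm long at each end (152 mm over all); 0.25 to 0.4 kg. Its y axis runs along the axle (level); x and z may have any roll about it. It starts in the rest with 45 mm free beneath its axis, so it can be pinched across its middle from above.
- rest: Fixed wooden storage rest, told by its two V-shaped forks: foot plate 80 (x) x 150 (y) x 10 mm; forks 12 mm thick at y = -60 and +60 mm carry the axle stubs, axle along y, its centre 55 mm above the counter; fork tips 65 mm high. Origin at the centre of the underside, z up.
- holder: Fixed roller holder: grey base plate 110 (x) x 156 (y) x 26 mm and two aluminium posts with slots. Origin at the centre of the underside, z up. The posts are plates 52 mm wide (x) and 12 mm thick (y), centred at y = -60 and +60 mm, 108 mm clear between them. Each has a slot for an axle stub, 14 mm wide, at x = 0, open at the top, running through along y.
- holder_top (a point): Centre of the upper face of the holder's base plate, 26 mm above the counter; axes as the holder's. The posts (both alike) are set higher or lower each time, which is not measured: tops 104 to 124 mm above the counter. The slots' mouths widen in 45-degree flanks to 38 mm over the top 12 mm. The axle's centre when home is 30 mm below the tops (74 to 94 mm up): feel for it.
- block_left (a joint): Dark steel bearing block in the slot at y = +60 mm, 13 mm wide, flat top, sliding down: 0 = up (an axle on it is 12 mm above home), 0.012 m = home on a hard stop. It moves only when pushed down with about 5.5 N, stays where left, no spring. Starts at 0 to 0.007, the two differently. Sliding together, they push back with about 11 N in all; go slowly (10 mm/s or less): on the stops force jumps.
- block_right (a joint): The same for the bearing block in the slot at y = -60 mm of the holder.
- mount: Bystander: grey resin specimen mount, a disc 32 mm in diameter and 22 mm high, standing. Origin under its centre.
- dropper: Bystander: small amber bottle 34 mm in diameter and 58 mm high, standing. Origin under its centre.
- swab: Bystander: flat brush with a wooden handle, 150 mm long, lying. Origin at its underside.
There are look-alikes about, which are no part of the job. What is shaped like the part that bears roller_mid but orange or red is not meant.

How it is judged (in metres and radians):
On the way, in this order (a step that is already met when the one before it is completed fails the run):
1. the roller is lifted clear of the rest in the gripper (z of roller_mid in the frame of rest above 0.075 m and contact force between the fingers and roller above 1 N), for 0.1 s.
2. with the gripper still on the roller, both axle ends are in the slots and both bearing blocks are pressed fully home (x of roller_mid in the frame of holder between -0.005 and 0.005 m and y of roller_mid in the frame of holder between -0.015 and 0.015 m and z of roller_mid in the frame of holder below 0.099 m and angle between the y axis of roller_mid and the y axis of holder, either way round below 0.035 rad and value of joint each of block_left, block_right above 0.0105 m and contact force between the fingers and roller above 0.5 N), for 0.1 s.
At the end, for the whole second after the job is handed in: Both bearing blocks are at least 10.5 mm down of their 12 mm, the roller lies at rest in both slots: its centre within 5 mm (x) and 15 mm (y) of the holder's middle, no higher than 99 mm above the counter, its axle along the holder's y within 2 degrees (x of roller_mid in the frame of holder between -0.005 and 0.005 m and y of roller_mid in the frame of holder between -0.015 and 0.015 m and z of roller_mid in the frame of holder below 0.099 m and angle between the y axis of roller_mid and the y axis of holder, either way round below 0.035 rad and value of joint each of block_left, block_right above 0.0105 m and linear speed of roller below 0.02 m/s); the robot touches nothing.
It fails at once if the roller is pressed or dropped on the holder with more than 45 N (contact force between roller and holder above 45 N).
It fails at once if a bystander is disturbed (moved by more than 20 mm) (distance of any of mount, dropper, swab from where it was at the start of the episode above 0.02 m).
It also fails if it takes over 51 s, if anything falls off the work surface, if the arm or the gripper's body presses on something with over 40 N, if the wrist force passes 120 N, or if a joint passes its speed limit or range.

## Robot

A 6-joint arm with a two-finger parallel gripper is mounted at the origin on the work surface. World frame = base frame: x ahead of the robot, y to its left, z up, the work surface at z = 0. Lengths are in mm, angles in rad, forces in N, time in s.
With the tool pointing down it reaches from about 350 to 975 mm from the base axis. Payload 7.1 kg.
Tool frame: the origin (TCP) lies at the very end of the fingers, on their centre line; the grasp point (between the pads) lies 19 mm behind it (ctrl.pinch_z is the distance from the TCP to the grasp point, in mm); z points along the fingers, y is the direction in which the jaws open and shut (so a half turn about z gives the same grasp; the last joint's range is limited). The gripper opens to 88 mm and grips with 3 to 60 N. Pads are 20 mm wide; open, the fingers measure 115 mm over their backs; the gripper's body (75 mm by 178 mm) begins 61 mm behind the grasp point.
Start: joints at [1.186, 0.423, 1.63, -0, 1.089, -0.019], TCP at [223.528, 583.644, 222.675] pointing down, gripper open.
Joint ranges: [-3, 3], [-0.9, 2.11], [0.09, 2.58], [-1.31, 4.45], [0.11, 2.69], [-2.54, 2.54]. Speed limits (rad/s): [2.39, 2.39, 3.01, 3.14, 3.14, 3.14].

## Interface

Orientations are given as a rotation vector (axis times angle).
In Python, from workcell import ctrl gives the robot as it stands.
- The arm moves only by the shell command python3 -m inch 'ROWS' [OPENING]. ROWS is JSON, a list of rows, each an object with "xyz": the shift along the tool's x, y, z in cm, a list of three; "spin": the turn about the tool's z in degrees. A call has 1 to 20 rows; each row is the pose to reach, as a shift and turn from the pose measured when the call began, along the tool's axes at that moment; what a row does not reach only later rows make up. A row lasts 1/10 s, in which the tool goes at most 50 mm and 8.59 degrees, less where a joint would pass 70% of its speed; a pose out of reach is approached as far as the arm can. A call with a gripper value outside its range is refused whole. OPENING is the closure, from 0 (fully open) to 1 (shut), set as the call begins (- or left out, the last holds). The fingers move at their own pace and stop on an object; the grip force is fixed at half the most. Time passes only in rows, so rows that repeat a pose let the fingers close. It gives the time, the measured TCP pose, the force and the opening at its end, in the units of the state.
- ctrl.get_obs(): the state, without advancing time (a new reading comes with each control period).
- ctrl.get_image(name): name is "scene" or "side" or "wrist"; returns the picture (420x560x3 uint8, red, green, blue); there is no depth.
- ctrl.camera_info(name): a dict with "camera_matrix" (3x3 intrinsics, pixels), "R" (3x3) and "t" (3): a world point X has camera coordinates R X + t; the wrist camera has in their place "hand_eye" (4x4, takes a point from camera to tool coordinates, whose origin is the TCP and whose axes are the flange's). Camera axes: x right, y down, z forward; pixel columns grow to the right and rows downward; lengths in mm; the calibration is good to about 2 mm. A picture is of the moment at which its call begins: read the wrist's pose just before it. camera_info takes no time and is no camera call.
- ctrl.close_job(): hands the job in, once; it reports no verdict.
The state is a dict: "t": time; "qpos": joint angles; "qvel": joint speeds; "joint_torque": joint torques, N m; "ee_pos": TCP position; "orientation": TCP orientation; "ft_force": force on the tool from outside, world axes, zero at the start; "moment": the same for the moment, N m; "width": finger opening in mm.
Only numpy, scipy, OpenCV 4.12 (cv2) and the standard library are available. Lean on these libraries where they do the work, as an engineer would, in place of code of your own. Each camera call takes 0.05 s, during which the arm holds its last target. There are 200 camera calls.

## Working session

There is one attempt and no reset: what is moved stays moved. The work goes in short steps, Python scripts to look and compute and a shell command to move; the robot and the scene stay as the last step left them, time stands still between calls to the robot, and variables do not carry over. Pictures are saved under pics/ and viewed, about 8 in all and at most 12, crops included, and the job is handed in when it is done.

```bash
ls; mkdir -p pics; python3 - <<'E'
from workcell import ctrl
import cv2,numpy as np
o=ctrl.get_obs();print(o)
for n in("scene","side"):
    cv2.imwrite(f"pics/{n}0.png",ctrl.get_image(n)[:,:,::-1])
    print(n,ctrl.camera_info(n))
print(ctrl.camera_info("wrist"))
E
```

```text
pics
{'t': 0.0, 'qpos': array([ 1.18602043e+00,  4.23840444e-01,  1.63068458e+00,  4.00869813e-07,
        1.08857925e+00, -1.89710348e-02]), 'qvel': array([ 0.00193037, -0.0007952 ,  0.00033975, -0.00031783, -0.0008956 ,
        0.00069743]), 'joint_torque': array([ 3.27278503e-04, -5.44638491e+01, -2.73664391e+01,  6.45244843e-02,
        2.26357958e-02, -1.71040974e-04]), 'ee_pos': array([223.31567975, 583.15355884, 221.90406696]), 'orientation': array([-5.71351491e-01, -3.08889139e+00,  2.32589026e-03]), 'ft_force': array([ 0.15482669, -0.12701587,  0.13459465]), 'moment': array([ 0.00497917, -0.02951876,  0.03489158]), 'width': 87.47644661926498}
scene {'camera_matrix': array([[463.94098091,   0.        , 276.29089475],
       [  0.        , 463.94098091, 217.30441567],
       [  0.        ,   0.        ,   1.        ]]), 'R': array([[-0.28917663,  0.95713472,  0.01643168],
       [ 0.71387422,  0.2270535 , -0.66244268],
       [-0.63777776, -0.17983279, -0.74893237]]), 't': array([ 199.83893178, -347.25427524, 1390.10858411])}
side {'camera_matrix': array([[383.54254108,   0.  
[... 160 characters left out ...]
8142, -0.00964835],
       [-0.49863115,  0.48063894, -0.7213551 ],
       [ 0.52897699, -0.49054013, -0.69249818]]), 't': array([352.08948472, 321.56228878, 551.2163688 ])}
{'camera_matrix': array([[356.08999006,   0.        , 277.90429161],
       [  0.        , 356.08999006, 209.56981496],
       [  0.        ,   0.        ,   1.        ]]), 'hand_eye': array([[-1.13469311e-04, -9.57191557e-01, -2.89455194e-01,
         7.95287782e+01],
       [ 9.99999813e-01,  6.54992930e-05, -6.08607699e-04,
         8.96701916e-01],
       [ 6.01513262e-04, -2.89455209e-01,  9.57191371e-01,
        -1.62068630e+02],
       [ 0.00000000e+00,  0.00000000e+00,  0.00000000e+00,
         1.00000000e+00]])}
```

View pics/scene0.png

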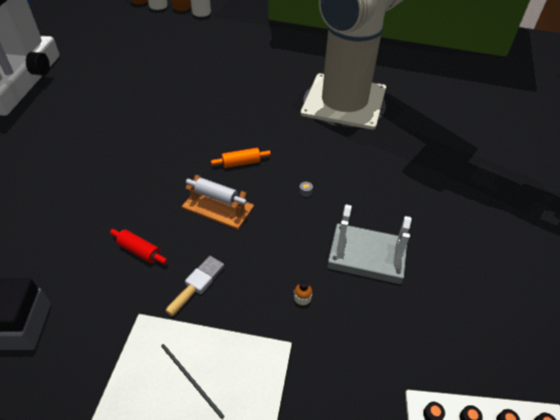

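View pics/side0.png

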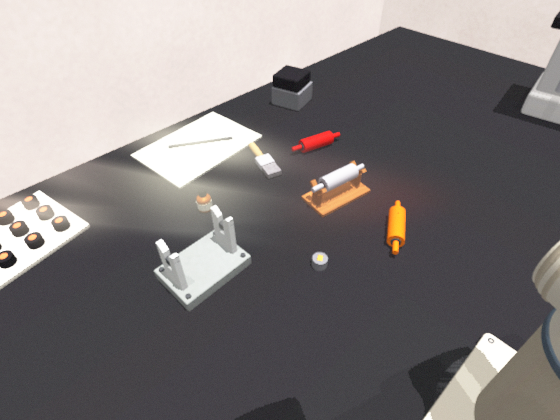

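The steel roller sits in the wooden rest at scene (216,192) and side (338,178). The orange roller (scene 240,158) and red roller (scene 137,246) lie loose on the counter and are look-alikes. There is one grey holder, at scene (369,250) and side (203,265). I'll confirm with enlarged crops, and use them for measuring as well.

```bash
python3 - <<'E'
import cv2,numpy as np
s=cv2.imread("pics/scene0.png");d=cv2.imread("pics/side0.png")
def c(im,x,y):return cv2.resize(im[y:y+75,x:x+100],None,fx=4,fy=4,interpolation=cv2.INTER_CUBIC)
a=np.vstack([np.hstack([c(s,170,160),c(s,320,205)]),np.hstack([c(d,295,140),c(d,155,203)])])
a=np.clip(a*1.3,0,255).astype(np.uint8)
for i in range(0,800,40):
    cv2.line(a,(i,0),(i,4 if i%200 else 12),(0,255,255),1);cv2.line(a,(i,300),(i,304),(0,255,255),1)
cv2.imwrite("pics/crop0.png",a)
E
```

```text
(no output)
```

View pics/crop0.png

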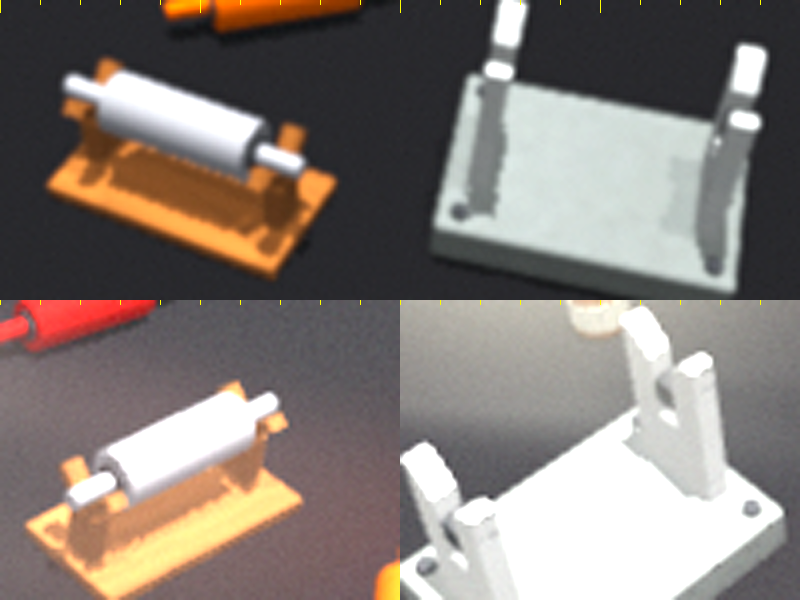

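The crop confirms the bright steel roller lying in the wooden V-fork rest. Its axle ends are at scene (187.5,180.8) and (245,200.5), and at side (363.8,165.5) and (313,189.5). I'll triangulate these, and fit the holder from its prong tops.

```bash
cat > h.py <<'E'
from workcell import ctrl
import cv2,numpy as np
from scipy.optimize import least_squares
from scipy.spatial.transform import Rotation as Ro
def cam(n,o=None):
    c=ctrl.camera_info(n);K=c["camera_matrix"]
    if n!="wrist":return K,c["R"],c["t"]
    T=np.eye(4);T[:3,:3]=Ro.from_rotvec(o["orientation"]).as_matrix();T[:3,3]=o["ee_pos"]
    M=np.linalg.inv(T@c["hand_eye"]);return K,M[:3,:3],M[:3,3]
def proj(c,X):
    p=(c[0]@(c[1]@np.atleast_2d(X).T+c[2][:,None])).T;return p[:,:2]/p[:,2:]
def fit(obs,model,p0):
    """obs: list of (cam, model-index, uv)"""
    r=least_squares(lambda p:np.concatenate([proj(c,model(p)[i])[0]-uv for c,i,uv in obs]),p0,loss='soft_l1')
    return r.x,r.fun.reshape(-1,2)
def place(p,L):
    c,s=np.cos(p[2]),np.sin(p[2]);L=np.array(L,float)
    return np.c_[p[0]+c*L[:,0]-s*L[:,1],p[1]+s*L[:,0]+c*L[:,1],L[:,2]]
def prongs(p):
    H=p[3];return place(p,[[22.5,-60,H],[-22.5,-60,H],[22.5,60,H],[-22.5,60,H]])
def axle(p):return place(p,[[0,-76,p[3]],[0,76,p[3]]])
E
python3 - <<'E'
from h import *
S,D=cam("scene"),cam("side")
ob=[(S,0,(187.5,180.75)),(S,1,(245,200.5)),(D,1,(313,189.5)),(D,0,(363.75,165.5))]
p,f=fit(ob,axle,[600,0,.3,55]);print("roller",p.round(3));print(f.round(1).tolist())
s=lambda x,y:(320+(x-400)/4,205+y/4); d=lambda x,y:(155+(x-400)/4,203+(y-300)/4)
ob=[(S,0,s(500,70)),(S,2,s(743,121)),(S,3,s(748,57)),(S,1,s(510,0)),(D,0,d(642,320)),(D,1,d(693,362)),(D,2,d(432,458)),(D,3,d(478,513))]
p,f=fit(ob,prongs,[600,200,.3,114]);print("holder",p.round(3));print(f.round(1).tolist())
o=ctrl.get_obs();R=Ro.from_rotvec(o["orientation"]).as_matrix();print(R.round(3))
E
```

```text
roller [ 514.866 -198.623   50.112   56.043]
[[-0.3, -1.1], [0.0, 0.4], [0.1, 0.3], [-0.5, 0.0]]
holder [5.51346e+02 1.61890e+02 3.10000e-02 1.16907e+02]
[[-1.2, -0.3], [-0.6, -0.3], [-0.0, -1.1], [-0.0, 1.1], [-1.3, -0.1], [1.3, 1.2], [-3.5, -0.3], [-0.1, 0.2]]
[[-0.934  0.358 -0.   ]
 [ 0.358  0.934 -0.001]
 [-0.    -0.001 -1.   ]]
```

The roller is at about (515,-199), z 56 (55 expected), yaw -8.8°. The holder is at about (551,162), yaw 1.8°, post tops about 117. First I'll look at the holder with the wrist camera.

```bash
P='{"xyz":[-45.4,-26.8,0],"spin":67}'; python3 -m inch '[{"xyz":[-45.4,-26.8,0],"spin":67},{"xyz":[-45.4,-26.8,0],"spin":67},{"xyz":[-45.4,-26.8,0],"spin":67},{"xyz":[-45.4,-26.8,0],"spin":67},{"xyz":[-45.4,-26.8,0],"spin":67},{"xyz":[-45.4,-26.8,0],"spin":67},{"xyz":[-45.4,-26.8,0],"spin":67},{"xyz":[-45.4,-26.8,0],"spin":67},{"xyz":[-45.4,-26.8,0],"spin":67},{"xyz":[-45.4,-26.8,0],"spin":67},{"xyz":[-45.4,-26.8,0],"spin":67},{"xyz":[-45.4,-26.8,0],"spin":67},{"xyz":[-45.4,-26.8,0],"spin":67},{"xyz":[-45.4,-26.8,0],"spin":67},{"xyz":[-45.4,-26.8,0],"spin":67},{"xyz":[-45.4,-26.8,0],"spin":67}]'
python3 - <<'E'
from h import *
import pickle
o=ctrl.get_obs();im=ctrl.get_image("wrist");pickle.dump(o,open("o1.pkl","wb"))
cv2.imwrite("pics/w1.png",im[:,:,::-1]);print(o)
p=[551.3,161.9,.031,116.9];print(proj(cam("wrist",o),prongs(p)).round(0).tolist())
E
```

```text
t: 1.7
ee_pos: [550.8, 171.5, 222.4]
orientation: [2.179, 2.262, -0.002]
ft_force: [-0.2, -0.3, 0.3]
width: 87.7
{'t': 1.7, 'qpos': array([ 2.81801827e-01,  3.53838048e-01,  1.73798127e+00, -1.14751530e-03,
        1.05074866e+00,  2.45067871e-01]), 'qvel': array([-2.70248591e-03,  1.30390521e-03, -3.13771850e-03, -8.46017593e-04,
       -1.06202179e-03,  5.54769789e-05]), 'joint_torque': array([-1.23895914e-01, -4.93588114e+01, -2.65624630e+01,  5.76609035e-02,
        2.56612075e-03,  3.87917753e-03]), 'ee_pos': array([550.81981745, 171.53337849, 222.38801837]), 'orientation': array([ 2.17936055e+00,  2.26221592e+00, -2.10744752e-03]), 'ft_force': array([-0.19433659, -0.29439231,  0.34633426]), 'moment': array([-0.04266239,  0.06662862, -0.02627284]), 'width': 87.68639200646977}
[[304.0, 288.0], [251.0, 288.0], [308.0, 144.0], [248.0, 144.0]]
```

View pics/w1.png

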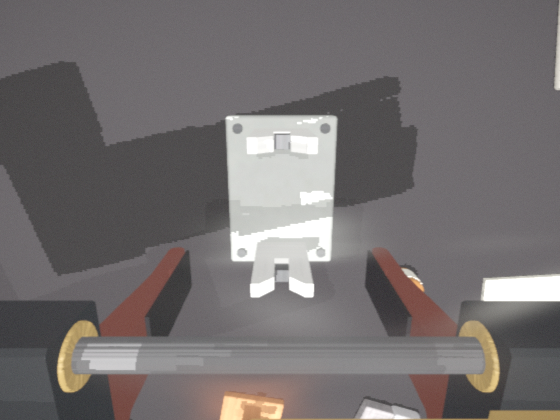

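The wrist view shows the holder plate with top-face corners at about (227,116), (337,116), (331,262) and (232,262). The outer prong edges are at u 250–313 on the near post and 247–319 on the far post. I'll fit the plate.

```bash
python3 - <<'E'
from h import *
import pickle
o=pickle.load(open("o1.pkl","rb"));W=cam("wrist",o)
pl=lambda p:place(p,[[-55,78,26],[55,78,26],[55,-78,26],[-55,-78,26]])
ob=[(W,0,(227,116)),(W,1,(337,116)),(W,2,(331,262)),(W,3,(232,262))]
p,f=fit(ob,pl,[551,162,.03]);print(p.round(3),f.round(1).tolist())
R=Ro.from_rotvec(o["orientation"]).as_matrix();print("tool y angle",np.arctan2(R[1,1],R[0,1]))
# prong outer edges
q=lambda p:place(p,[[-26,-60,117],[26,-60,117],[-26,60,117],[26,60,117]])
print(proj(W,q(p)).round(0).tolist())
# move to above roller
t=np.array([515,-185,222.4]);d=R.T@(t-o["ee_pos"]);print("shift cm",(d/10).round(2),"spin",np.degrees(np.arctan2(R[1,1],R[0,1])+.153))
E
```

```text
[5.55435e+02 1.60661e+02 3.70000e-02] [[-1.5, -0.1], [1.5, -0.1], [0.4, 0.2], [-0.4, 0.2]]
tool y angle 0.03730424319401361
[[252.0, 289.0], [313.0, 289.0], [248.0, 146.0], [318.0, 146.0]]
shift cm [-35.49  -4.91   0.04] spin 10.903629958448201
```

The prong edges agree with H≈117, so I take the holder as (555,160.5), yaw 0.037. Next I'll go above the roller.

```bash
python3 -m inch '[{"xyz":[-35.5,-4.9,0],"spin":10.9},{"xyz":[-35.5,-4.9,0],"spin":10.9},{"xyz":[-35.5,-4.9,0],"spin":10.9},{"xyz":[-35.5,-4.9,0],"spin":10.9},{"xyz":[-35.5,-4.9,0],"spin":10.9},{"xyz":[-35.5,-4.9,0],"spin":10.9},{"xyz":[-35.5,-4.9,0],"spin":10.9},{"xyz":[-35.5,-4.9,0],"spin":10.9},{"xyz":[-35.5,-4.9,0],"spin":10.9},{"xyz":[-35.5,-4.9,0],"spin":10.9},{"xyz":[-35.5,-4.9,0],"spin":10.9}]'
python3 - <<'E'
from h import *
import pickle
o=ctrl.get_obs();im=ctrl.get_image("wrist");pickle.dump(o,open("o2.pkl","wb"))
cv2.imwrite("pics/w2.png",im[:,:,::-1])
print(o["ee_pos"],proj(cam("wrist",o),axle([514.9,-198.6,-.153,55])).round(0).tolist())
E
```

```text
t: 2.85
ee_pos: [515.4, -183.5, 222.8]
orientation: [2.383, 2.047, -0.002]
ft_force: [-0.1, -0.1, -0.1]
width: 87.9
[ 515.3584894  -183.49610768  222.81698674] [[279.0, 276.0], [280.0, 124.0]]
```

View pics/w2.png

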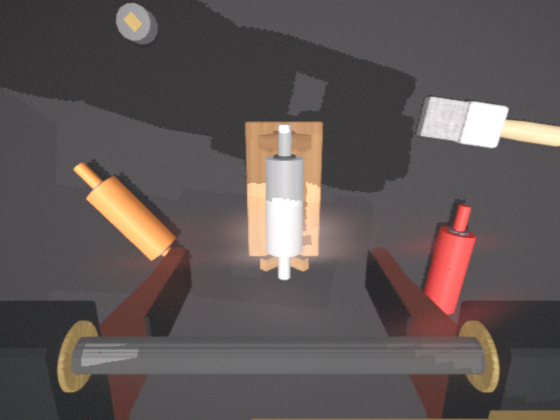

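The roller sits centred, with axle ends at (285,126) and (284,279). The orange and red rollers and the brush are clear of the open fingers.

```bash
python3 - <<'E'
from h import *
import pickle
o=pickle.load(open("o2.pkl","rb"));W=cam("wrist",o)
ax=lambda p:axle([*p,55])
p,f=fit([(W,0,(284,279)),(W,1,(285,126))],ax,[515,-199,-.15]);print(p.round(3),f.round(1).tolist())
R=Ro.from_rotvec(o["orientation"]).as_matrix();print(ctrl.pinch_z,np.arctan2(R[1,1],R[0,1]))
d=R.T@(np.array([p[0],p[1],55-ctrl.pinch_z])-o["ee_pos"]);print((d/10).round(2),np.degrees(np.arctan2(R[1,1],R[0,1])-p[2]))
E
```

```text
[ 5.19186e+02 -2.01526e+02 -1.52000e-01] [[0.0, -0.9], [-0.0, 0.6]]
18.700000000000003 -0.15110998759368816
[-1.71  0.66 18.65] 0.061716156977521884
```

```bash
python3 -m inch '[{"xyz":[-1.7,0.65,4],"spin":0},{"xyz":[-1.7,0.65,8],"spin":0},{"xyz":[-1.7,0.65,11],"spin":0},{"xyz":[-1.7,0.65,14],"spin":0},{"xyz":[-1.7,0.65,16],"spin":0},{"xyz":[-1.7,0.65,17.5],"spin":0},{"xyz":[-1.7,0.65,18.4],"spin":0},{"xyz":[-1.7,0.65,18.6],"spin":0},{"xyz":[-1.7,0.65,18.6],"spin":0},{"xyz":[-1.7,0.65,18.6],"spin":0}]'
```

```text
t: 3.9
ee_pos: [519.9, -201.7, 37.8]
orientation: [2.381, 2.047, -0.001]
ft_force: [0.4, -0.1, 0.6]
width: 88.2
```

```bash
python3 -m inch '[{"xyz":[0,0,0],"spin":0},{"xyz":[0,0,0],"spin":0},{"xyz":[0,0,0],"spin":0},{"xyz":[0,0,0],"spin":0},{"xyz":[0,0,0],"spin":0},{"xyz":[0,0,0],"spin":0},{"xyz":[0,0,0],"spin":0},{"xyz":[0,0,0],"spin":0},{"xyz":[0,0,0],"spin":0},{"xyz":[0,0,0],"spin":0}]' 1
```

```text
t: 4.9
ee_pos: [518.6, -201.4, 37.5]
orientation: [-2.382, -2.048, 0.003]
ft_force: [-6.1, 0.5, 2.2]
width: 35.2
```

```bash
python3 -m inch '[{"xyz":[0,0,-0.5],"spin":0},{"xyz":[0,0,-1.5],"spin":0},{"xyz":[0,0,-3],"spin":0},{"xyz":[0,0,-5],"spin":0},{"xyz":[0,0,-7],"spin":0},{"xyz":[0,0,-9],"spin":0},{"xyz":[0,0,-11],"spin":0},{"xyz":[0,0,-13],"spin":0},{"xyz":[0,0,-14],"spin":0},{"xyz":[0,0,-14],"spin":0},{"xyz":[0,0,-14],"spin":0}]'
python3 - <<'E'
from h import *
import pickle
o=ctrl.get_obs();im=ctrl.get_image("wrist");pickle.dump(o,open("o3.pkl","wb"))
cv2.imwrite("pics/w3.png",im[:,:,::-1])
R=Ro.from_rotvec(o["orientation"]).as_matrix();g=o["ee_pos"]+18.7*R[:,2];a=np.arctan2(R[1,1],R[0,1])
print(o["ee_pos"],o["ft_force"],o["moment"],R.round(3).tolist(),o["width"])
print("axle pred px",proj(cam("wrist",o),axle([g[0],g[1],a,g[2]])).round(1).tolist())
t=np.array([555.3,160.6,o["ee_pos"][2]]);print((R.T@(t-o["ee_pos"])/10).round(2),"spin",np.degrees(a-.037))
E
```

```text
t: 6.0
ee_pos: [518.6, -201.1, 177.5]
orientation: [-2.382, -2.048, 0.003]
ft_force: [-0.4, 0.3, -3.5]
width: 35.3
[ 518.61416642 -201.14269298  177.45345143] [-0.38087668  0.26019302 -3.49151869] [-0.05820317  0.07830479 -0.01590481] [[0.15, 0.989, -0.001], [0.989, -0.15, -0.001], [-0.001, -0.001, -1.0]] 35.28078476193124
axle pred px [[277.6, 368.2], [277.4, 111.2]]
[36.32 -1.8  -0.04] spin -10.74813187533272
```

View pics/w3.png

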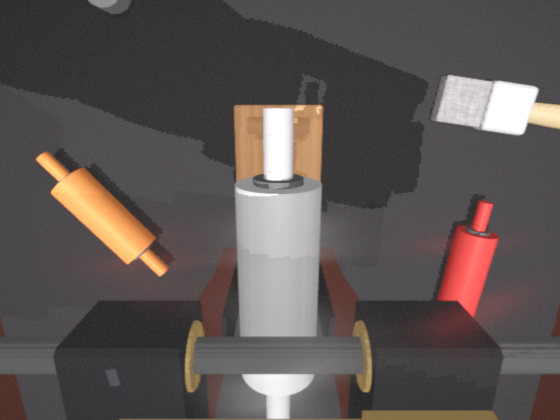

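The roller is held level and centred: the far axle tip is at (278.5,109) against a predicted (277.4,111). The weight reads about 3.5 N. I'll carry it over the holder.

```bash
python3 -m inch '[{"xyz":[1,-0.1,0],"spin":-0.3},{"xyz":[3,-0.2,0],"spin":-1},{"xyz":[6,-0.3,0],"spin":-2},{"xyz":[9,-0.5,0],"spin":-3},{"xyz":[12,-0.6,0],"spin":-4},{"xyz":[15,-0.8,0],"spin":-5},{"xyz":[18,-0.9,0],"spin":-6},{"xyz":[21,-1,0],"spin":-7},{"xyz":[24,-1.2,0],"spin":-8},{"xyz":[27,-1.3,0],"spin":-9},{"xyz":[30,-1.5,0],"spin":-10},{"xyz":[33,-1.7,0],"spin":-10.7},{"xyz":[35,-1.8,0],"spin":-10.7},{"xyz":[36,-1.8,0],"spin":-10.7},{"xyz":[36.3,-1.8,0],"spin":-10.7},{"xyz":[36.3,-1.8,0],"spin":-10.7},{"xyz":[36.3,-1.8,0],"spin":-10.7}]'
python3 - <<'E'
from h import *
import pickle
o=ctrl.get_obs();im=ctrl.get_image("wrist")
cv2.imwrite("pics/w4.png",im[:,:,::-1])
R=Ro.from_rotvec(o["orientation"]).as_matrix();W=cam("wrist",o)
print(o["ee_pos"],np.arctan2(R[1,1],R[0,1]),o["ft_force"],o["moment"])
h=[555.4,160.6,.037]
print(proj(W,place(h,[[-19,60,117],[19,60,117],[-55,78,26],[55,78,26]])).round(0).tolist())
E
```

```text
t: 7.75
ee_pos: [554.7, 159.7, 176.4]
orientation: [-2.18, -2.259, 0.004]
ft_force: [-0.8, -1.0, -2.6]
width: 35.3
[554.69476871 159.73942971 176.36444841] 0.03544966464195502 [-0.80443221 -1.04080585 -2.62381665] [-0.08931709  0.08342559  0.0008255 ]
[[248.0, 135.0], [310.0, 135.0], [213.0, 104.0], [344.0, 103.0]]
```

View pics/w4.png

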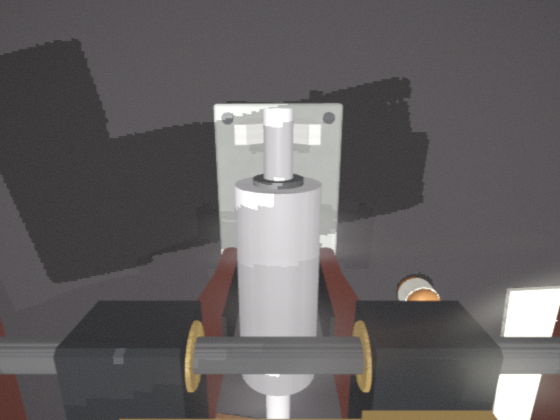

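Axle, post (235–322) and plate are all centred at u≈278.5. I'll descend to just above the slot mouths, then go slowly.

```bash
python3 -m inch '[{"xyz":[0.1,0.05,1],"spin":0},{"xyz":[0.1,0.05,2.5],"spin":0},{"xyz":[0.1,0.05,4],"spin":0},{"xyz":[0.1,0.05,5.2],"spin":0},{"xyz":[0.1,0.05,6],"spin":0},{"xyz":[0.1,0.05,6.4],"spin":0},{"xyz":[0.1,0.05,6.6],"spin":0},{"xyz":[0.1,0.05,6.6],"spin":0},{"xyz":[0.1,0.05,6.6],"spin":0}]'
```

```text
t: 8.7
ee_pos: [555.4, 160.8, 110.9]
orientation: [-2.181, -2.259, 0.003]
ft_force: [0.3, -0.4, -2.6]
width: 35.6
```

```bash
python3 -m inch '[{"xyz":[0,0,0.1],"spin":0},{"xyz":[0,0,0.2],"spin":0},{"xyz":[0,0,0.3],"spin":0},{"xyz":[0,0,0.4],"spin":0},{"xyz":[0,0,0.5],"spin":0},{"xyz":[0,0,0.6],"spin":0},{"xyz":[0,0,0.7],"spin":0},{"xyz":[0,0,0.8],"spin":0},{"xyz":[0,0,0.9],"spin":0},{"xyz":[0,0,1.0],"spin":0},{"xyz":[0,0,1.1],"spin":0},{"xyz":[0,0,1.2],"spin":0}]'
```

```text
t: 9.9
ee_pos: [555.4, 160.8, 98.9]
orientation: [-2.181, -2.259, 0.003]
ft_force: [0.2, 0.7, -3.5]
width: 35.2
```

```bash
python3 -m inch '[{"xyz":[0,0,0.1],"spin":0},{"xyz":[0,0,0.2],"spin":0},{"xyz":[0,0,0.3],"spin":0},{"xyz":[0,0,0.4],"spin":0},{"xyz":[0,0,0.5],"spin":0},{"xyz":[0,0,0.6],"spin":0},{"xyz":[0,0,0.7],"spin":0},{"xyz":[0,0,0.8],"spin":0}]'
```

```text
t: 10.7
ee_pos: [555.3, 160.7, 90.8]
orientation: [-2.181, -2.259, 0.003]
ft_force: [-1.0, 0.6, -2.3]
width: 35.5
```

```bash
python3 -m inch '[{"xyz":[0,0,0.1],"spin":0},{"xyz":[0,0,0.2],"spin":0},{"xyz":[0,0,0.3],"spin":0},{"xyz":[0,0,0.4],"spin":0},{"xyz":[0,0,0.5],"spin":0}]'
```

```text
t: 11.2
ee_pos: [555.1, 160.7, 85.7]
orientation: [-2.181, -2.259, 0.003]
ft_force: [-1.5, -0.6, -1.4]
width: 35.3
```

```bash
python3 -m inch '[{"xyz":[0,0,0.1],"spin":0},{"xyz":[0,0,0.2],"spin":0},{"xyz":[0,0,0.3],"spin":0},{"xyz":[0,0,0.4],"spin":0}]'
```

```text
t: 11.6
ee_pos: [555.2, 160.7, 81.8]
orientation: [-2.181, -2.259, 0.003]
ft_force: [-4.5, -0.7, 8.7]
width: 35.4
```

Contact: Fz is +8.7 N, with a small side force. I'll ease 0.5 mm toward -x and continue in short slow steps.

```bash
python3 -m inch '[{"xyz":[0,-0.05,0.05],"spin":0},{"xyz":[0,-0.05,0.1],"spin":0},{"xyz":[0,-0.05,0.15],"spin":0},{"xyz":[0,-0.05,0.2],"spin":0},{"xyz":[0,-0.05,0.25],"spin":0},{"xyz":[0,-0.05,0.3],"spin":0}]'
```

```text
t: 12.2
ee_pos: [555.2, 160.7, 79.9]
orientation: [-2.181, -2.26, 0.002]
ft_force: [-5.1, -0.9, 9.2]
width: 35.5
```

```bash
python3 -m inch '[{"xyz":[0,0,0.05],"spin":0},{"xyz":[0,0,0.1],"spin":0},{"xyz":[0,0,0.15],"spin":0},{"xyz":[0,0,0.2],"spin":0},{"xyz":[0,0,0.25],"spin":0},{"xyz":[0,0,0.3],"spin":0}]'
```

```text
t: 12.8
ee_pos: [555.1, 160.8, 77.6]
orientation: [-2.181, -2.26, 0.002]
ft_force: [-4.4, -1.8, 8.9]
width: 35.2
```

```bash
python3 -m inch '[{"xyz":[0,-0.05,0.05],"spin":0},{"xyz":[0,-0.05,0.1],"spin":0},{"xyz":[0,-0.05,0.15],"spin":0},{"xyz":[0,-0.05,0.2],"spin":0},{"xyz":[0,-0.05,0.25],"spin":0},{"xyz":[0,-0.05,0.3],"spin":0},{"xyz":[0,-0.05,0.35],"spin":0}]'
```

```text
t: 13.5
ee_pos: [555.2, 160.8, 74.9]
orientation: [2.182, 2.261, -0.0]
ft_force: [-3.1, -0.1, 8.5]
width: 35.4
```

```bash
python3 -m inch '[{"xyz":[0,0,0.05],"spin":0},{"xyz":[0,0,0.1],"spin":0},{"xyz":[0,0,0.15],"spin":0},{"xyz":[0,0,0.2],"spin":0},{"xyz":[0,0,0.25],"spin":0},{"xyz":[0,0,0.3],"spin":0}]'
```

```text
t: 14.1
ee_pos: [555.2, 160.7, 72.6]
orientation: [2.182, 2.26, -0.0]
ft_force: [-3.7, -1.6, 8.9]
width: 35.4
```

Steady sliding at about 12 N net. Continuing.

```bash
python3 -m inch '[{"xyz":[0,0,0.05],"spin":0},{"xyz":[0,0,0.1],"spin":0},{"xyz":[0,0,0.15],"spin":0},{"xyz":[0,0,0.2],"spin":0},{"xyz":[0,0,0.25],"spin":0}]'; python3 -c "
from workcell import ctrl;print(ctrl.get_obs()['moment'])"
```

```text
t: 14.6
ee_pos: [555.2, 160.8, 70.9]
orientation: [2.181, 2.26, -0.0]
ft_force: [-6.2, -1.4, 15.3]
width: 35.4
[-0.24345259  1.11270952  0.03666435]
```

```bash
python3 -m inch '[{"xyz":[0,0,0.05],"spin":0},{"xyz":[0,0,0.1],"spin":0},{"xyz":[0,0,0.15],"spin":0},{"xyz":[0,0,0.2],"spin":0},{"xyz":[0,0,0.25],"spin":0}]'; python3 -c "
from workcell import ctrl;print(ctrl.get_obs()['moment'])"
```

```text
t: 15.1
ee_pos: [555.3, 160.8, 70.7]
orientation: [2.181, 2.261, 0.0]
ft_force: [-11.4, -3.1, 30.0]
width: 35.6
[-0.48718462  1.99276847  0.11872517]
```

It is on the stops at TCP z 70.7 (axle centre about 89.4), about 11.5 mm below first contact. The force reads 30 N, above the 25 N asked for, so I'll relax at once and check levelness.

```bash
python3 -m inch '[{"xyz":[0,0,-0.03],"spin":0},{"xyz":[0,0,-0.03],"spin":0},{"xyz":[0,0,-0.03],"spin":0},{"xyz":[0,0,-0.03],"spin":0}]'
python3 - <<'E'
from h import *
o=ctrl.get_obs();print(o["ft_force"],o["moment"])
w=ctrl.get_image("wrist");s=ctrl.get_image("side");c=ctrl.get_image("scene")
f=lambda im,x,y:cv2.resize(im[y:y+75,x:x+100],None,fx=4,fy=4,interpolation=cv2.INTER_CUBIC)
a=np.vstack([np.hstack([cv2.resize(w,(400,300)),f(w,230,80)]),np.hstack([f(s,150,200),f(c,320,195)])])
cv2.imwrite("pics/c5.png",a[:,:,::-1])
R=Ro.from_rotvec(o["orientation"]).as_matrix();g=o["ee_pos"]+18.7*R[:,2];W=cam("wrist",o)
print(o["ee_pos"],R[:,2].round(4),proj(W,axle([g[0],g[1],.036,g[2]])).round(1).tolist())
E
```

```text
t: 15.5
ee_pos: [555.2, 160.8, 71.0]
orientation: [2.181, 2.261, -0.0]
ft_force: [-3.9, -1.1, 6.3]
width: 36.0
[-3.89269035 -1.08319275  6.33540041] [-0.16248761  0.69915458  0.177886  ]
[555.24153633 160.80888881  71.01499438] [-1.e-04 -3.e-04 -1.e+00] [[277.4, 368.2], [277.1, 111.1]]
```

View pics/c5.png

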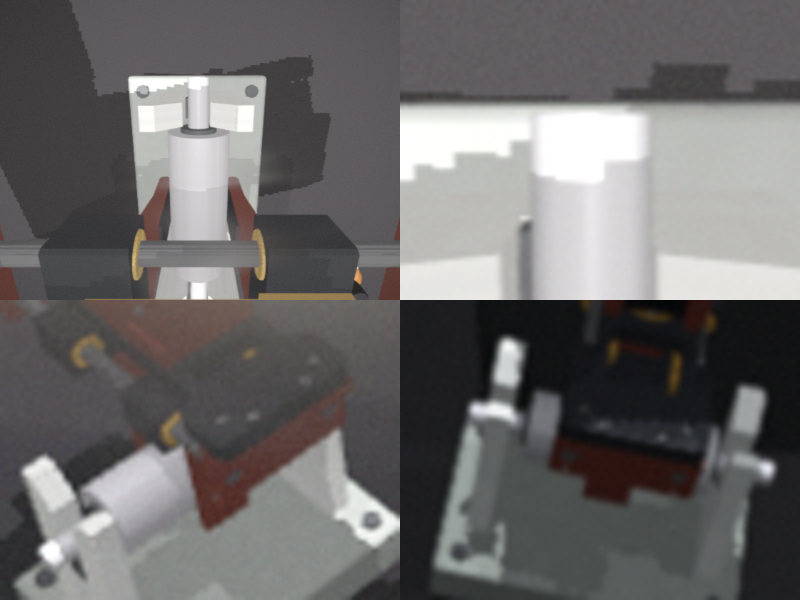

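The grip and roller are still aligned. The moment rise during pressing (0.33 N m for 24 N) is all explained by the side force at its lever, so the stop force was central, which means both blocks are home. I'll check the axle line in the scene crop after release, so now I open.

```bash
python3 -m inch '[{"xyz":[0,0,0],"spin":0},{"xyz":[0,0,0],"spin":0},{"xyz":[0,0,0],"spin":0},{"xyz":[0,0,0],"spin":0},{"xyz":[0,0,0],"spin":0},{"xyz":[0,0,0],"spin":0},{"xyz":[0,0,0],"spin":0},{"xyz":[0,0,0],"spin":0}]' 0 && python3 -m inch '[{"xyz":[0,0,-0.5],"spin":0},{"xyz":[0,0,-2],"spin":0},{"xyz":[0,0,-4],"spin":0},{"xyz":[0,0,-7],"spin":0},{"xyz":[0,0,-10],"spin":0},{"xyz":[0,0,-13],"spin":0},{"xyz":[0,0,-15],"spin":0},{"xyz":[0,0,-15],"spin":0},{"xyz":[0,0,-15],"spin":0}]'
python3 - <<'E'
from h import *
o=ctrl.get_obs()
w=ctrl.get_image("wrist");s=ctrl.get_image("side");c=ctrl.get_image("scene")
f=lambda im,x,y:cv2.resize(im[y:y+75,x:x+100],None,fx=4,fy=4,interpolation=cv2.INTER_CUBIC)
a=np.vstack([np.hstack([w[105:405,80:480],f(s,150,200)]),np.hstack([f(c,325,200),0*f(s,150,200)])])
cv2.imwrite("pics/c6.png",a[:,:,::-1])
q=axle([555.4,160.6,.037,89.5])
for n in("wrist","scene","side"):print(n,proj(cam(n,o),q).round(1).tolist())
print(o["ee_pos"],o["width"])
E
```

```text
t: 16.45
ee_pos: [555.3, 160.8, 71.0]
orientation: [2.181, 2.261, -0.0]
ft_force: [0.5, 0.5, -0.0]
width: 87.5
t: 17.35
ee_pos: [555.3, 160.9, 221.8]
orientation: [2.181, 2.26, 0.001]
ft_force: [-0.4, 0.2, -0.8]
width: 88.0
wrist [[277.5, 279.9], [277.2, 107.8]]
scene [[335.2, 222.7], [410.2, 238.1]]
side [[228.8, 218.1], [161.8, 263.0]]
[555.27319858 160.85527897 221.75913996] 87.9556564052722
```

View pics/c6.png

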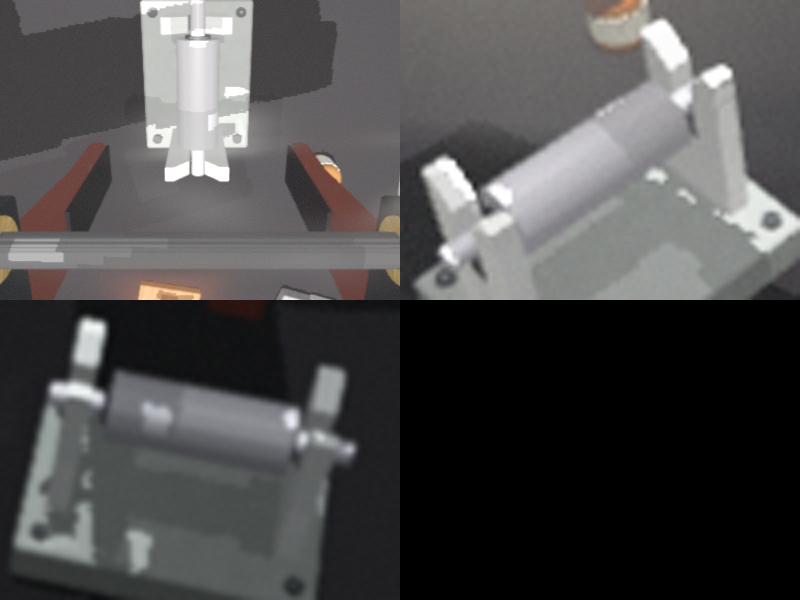

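Scene tips at (338,222.5) and (413,237.8) run parallel to the predicted level axle to within 0.2 px. The side tip at (161.8,264.3) is about 1 px from its prediction. The roller lies level in both slots, nothing is touched, and the brush, mount and bottle were never approached. Handing in.

```bash
python3 -c "
from workcell import ctrl;print(ctrl.close_job())"
```

```text
the job is handed in; nothing more can be done
None
```

The roller is in both slots of the grey holder and pressed down onto the stops. I released it, backed the arm 150 mm clear and handed the job in at about 17.5 s. No verdict was reported.

**Force above the target:** the last 2.5 mm pressing step ended with the wrist reading 30 N, which is about 33 N on the holder. That is over the 25 N you asked for but under the 45 N limit. I relaxed the force straight away.

**Blocks home:**
- First contact was about 11.5 mm above the stop, and the axle centre came to rest about 89.5 mm above the counter.
- The wrist moment did not change enough for a one-sided stop, so I concluded both blocks are home. I did not measure their positions directly.

**Level and centred:**
- After release, the axle line in the scene camera matched the level prediction to about 0.2 px in height.
- The scene camera was about 3 px (roughly 6 mm) off sideways from the wrist-based pose. I put this down to calibration, because it also differed from the wrist camera by about 4 mm on the holder and roller at the start.
- In the wrist view, the roller looked centred between the posts.

**Other items:** the mount, dropper and swab were never approached. I did not re-measure them at the end.

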